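# Put three swapped spectrometer accessories back on their own stands

### The arm

A 6-joint arm with a two-finger parallel gripper is mounted at the origin on the work surface. World frame = base frame: x ahead of the robot, y to its left, z up, the work surface at z = 0. Lengths are in m, angles in rad, forces in N, time in s.
With the tool pointing down it reaches from about 0.375 to 0.925 m from the base axis. Payload 5.7 kg.
Tool frame: the origin (TCP) lies at the very end of the fingers, on their centre line; the grasp point (between the pads) lies 19 mm behind it; z points along the fingers, y is the line along which they close (so a half turn about z gives the same grasp; the last joint's range is limited). The gripper opens to 85 mm and grips with 20 to 120 N. Pads are 22 mm wide; open, the fingers measure 114 mm over their backs; the gripper's body (76 mm by 85 mm) begins 54 mm behind the grasp point. The pads swing forward as they close: fully open they stand 13 mm farther back than shut.
Start: joints at [-1.446, 0.359, 1.51, -0, 1.272, -0.115], TCP at [0.142, -0.583, 0.231] pointing down, gripper open.
Joint ranges: [-2.97, 2.97], [-1.01, 2.36], [0.21, 2.38], [-0.96, 4.11], [0.2, 2.71], [-2.98, 2.98]. Speed limits (rad/s): [2.39, 2.39, 3.14, 3.14, 3.14, 3.14].

### API

Orientations are given as a rotation vector (axis times angle).
In Python, from cell import robot, get_image, workorder, recognise, masks_of, place_of gives the robot as it stands.
- The arm moves only by the tool step_arm, never from a script. Its argument "rows" is a list of rows, each a list of 7 numbers: the shift along the world's x, y, z normalised to -1 to 1, where 1 is 20 mm, then the turn, a rotation vector about the world's x, y, z normalised to -1 to 1, where 1 is 0.08 rad, then the opening, from 0 (shut) to 1 (fully open). In form: [[x, y, z, ax, ay, az, jaw], ...]. A call has 1 to 20 rows; each row shifts and turns the commanded pose from where the row before left it; what a row does not reach is not made up. A row lasts 1/12 s, in which the tool goes at most 41.7 mm and 7.16 degrees, less where a joint would pass 70% of its speed; a pose out of reach is approached as far as the arm can. A call with a number of a shift or a turn outside -1 to 1 is refused whole. A call with a gripper value outside its range is refused whole. The fingers move at their own pace and stop on an object; the grip force is fixed at half the most. Time passes only in rows, so rows that do not move let the fingers close. It gives the time, the measured TCP pose, the force, the opening and the grip force at its end, in the units of the state.
- robot.sense(): the state, without advancing time (a new reading comes with each control period).
- get_image(name): name is "side" or "top"; returns a dict with "frame" (420x560x3 uint8, red, green, blue), "camera_matrix" (3x3 intrinsics, pixels), "extrinsics" (4x4, takes a point from camera to world coordinates). Camera axes: x right, y down, z forward; pixel columns grow to the right and rows downward; lengths in m; the calibration is good to about 2 mm. A picture is of the moment at which its call begins. There is no depth.
- workorder.hand_in(): hands the job in; it is judged then, once.
Trained networks look in the newest picture that a camera, given by its name, has taken for a name from the list of things; names that differ only in an ending like _2 or _b are one class to them, and where a whole thing is asked for, a point or a joint stands for the part that bears it (a point fixed in the world has none). Each returns a list of dicts, best first, with "score" (0 to 1); they miss things now and then, are a little off and sometimes report something else, mostly with a low value. They report only what shows in the picture. A call takes as long as a camera call. They do not tell look-alikes from the thing itself.
- recognise(label, camera): "centre" ([x, y, z] in m, in world coordinates, good to about 4 mm: the middle of the surface that is visible of it).
- masks_of(label, camera): "pixels" (420x560 bool, what is visible of it).
- place_of(label, camera): "centre" ([x, y, z] in m, in world coordinates, good to about 4 mm: a listed point, or the origin of a listed thing).
The state is a dict: "time_s": time; "qpos": joint angles; "joint_velocities": joint speeds; "effort": joint torques, N m; "tool_pos": TCP position; "tool_rot": TCP orientation; "ft_force": force on the tool from outside, world axes, zero at the start; "torque": the same for the moment, N m; "finger_gap": opening from 0.0 (shut) to 1.0 (fully open); "grip_force": force on a finger pad.
Only numpy, scipy, OpenCV 4.12 (cv2) and the standard library are available. Lean on these libraries where they do the work, as an engineer would, in place of code of your own. Each camera call takes 0.05 s, during which the arm holds its last target. There are 200 camera calls.

### The job

The three accessories of the spectrometer stand on one another's plates. Put each in the middle of the plate that has the shape of its foot - the flask on the round plate, the clamp unit on the square one, the gas cell on the oblong one, lying lengthwise along it (either way round) - and leave them standing upright there; the cork mat is free for parking. Never tip them over, and leave the jar, the grey box and the wrench where they are.

Things in the scene. Friction and masses are not known exactly. Their poses are not given: they have to be found in the camera images.
- flask: Detector flask: upright steel cylinder, 72 mm diameter, 70 mm tall, then a cone from z 70 to 82 mm narrowing to a round neck 30 mm in diameter that runs up to 126 mm (the neck is the grip). Round underside. About 0.45 kg. Origin: centre of its underside, z up.
- clamp_unit: Sample clamp unit: pale square block 60 x 60 mm, 36 mm tall, with a dark clamp on top: a post at the block's +x side and a level arm (50 mm along x from x -22 to +28 mm, 28 mm along y) with its top at z 86 mm; over the centre of the block stands an upright round black knob, 28 mm in diameter, from z 86 to 122 mm (the knob is the grip). About 0.5 kg. Origin: centre of its underside, z up.
- gas_cell: Gas cell: long glass tube (36 mm diameter) between two square aluminium end plates on an oblong foot 96 mm (x) by 44 mm (y). A dark bar 94 x 16 mm lies along x over the end plates (z 52 to 60 mm); on its middle stands the black grip block, 44 mm along x, 16 mm along y, from z 60 to 90 mm. About 0.35 kg. Origin: centre of its underside, x along the tube, z up.
- round_stand: Round aluminium plate, 110 mm diameter, flat top 8 mm above its origin; fixed to the bench. Home of the flask (round foot). Origin: centre of its underside, on the bench.
- square_stand: Square aluminium plate, 100 x 100 mm, flat top 8 mm above its origin; fixed to the bench. Home of the clamp unit (square foot). Origin: centre of its underside; x and y along its sides.
- long_stand: Oblong aluminium plate, 140 mm along x by 76 mm along y, flat top 8 mm above its origin; fixed to the bench. Home of the gas cell (oblong foot). Origin: centre of its underside, x along its length.
- mat: Cork mat, 120 x 120 mm, 4 mm thick, fixed to the bench and empty at the start: the free spot. Origin: centre of its underside.
- bottle: Bystander: amber glass jar, 48 mm diameter, 85 mm tall, standing on the bench. Origin: centre of its underside.
- window_box: Bystander: closed grey box, 90 x 60 x 28 mm, lying on the bench. Origin: centre of its underside.
- wrench: Bystander: small steel wrench, 140 mm long, lying on the bench along its x axis. Origin: on its underside.
Not all that is in view belongs to the job. What is shaped like the flask but blue is not meant.

How it is judged:
At the end, for the whole second after the job is handed in: Flask on the round, clamp unit on the square, gas cell on the oblong plate: each within 12 mm of the plate's centre, resting on it (origin 5 to 11 mm above the plate's), tilted under 0.1 rad, at rest (under 0.02 m/s, 0.2 rad/s); gas cell within 0.26 rad of the plate's length, either way (horizontal distance between flask and round_stand below 0.012 m and z of flask in the frame of round_stand between 0.005 and 0.011 m and angle between each of flask, clamp_unit, gas_cell's own z axis and vertical below 0.1 rad and linear speed of each of flask, clamp_unit, gas_cell below 0.02 m/s and angular speed of each of flask, clamp_unit, gas_cell below 0.2 rad/s and horizontal distance between clamp_unit and square_stand below 0.012 m and z of clamp_unit in the frame of square_stand between 0.005 and 0.011 m and horizontal distance between gas_cell and long_stand below 0.012 m and z of gas_cell in the frame of long_stand between 0.005 and 0.011 m and angle between the x axis of gas_cell and the x axis of long_stand, either way round below 0.26 rad); the robot touches nothing.
It fails at once if an accessory is tipped over (0.6 rad) (angle between any of flask, clamp_unit, gas_cell's own z axis and vertical above 0.6 rad).
It fails at once if the amber jar is moved by more than 30 mm (distance of bottle from where it was at the start of the episode above 0.03 m).
It fails at once if the grey box is moved by more than 30 mm (distance of window_box from where it was at the start of the episode above 0.03 m).
It fails at once if the wrench is moved by more than 30 mm (distance of wrench from where it was at the start of the episode above 0.03 m).
It also fails if it takes over 106 s, if anything falls off the work surface, if the arm or the gripper's body presses on something with over 40 N, if the wrist force passes 120 N, or if a joint passes its speed limit or range.

## Working session

There is one attempt and no reset: what is moved stays moved. The work goes in short steps, Python scripts to look and compute and a tool call to move; the robot and the scene stay as the last step left them, time stands still between calls to the robot, and variables do not carry over. Pictures are saved under pics/ and viewed, at most 14 in all, crops included, and the job is handed in when it is done.

Besides the shell and the picture viewer there is one more tool, called after "Request:" in YAML: its name, and indented under it one key for each argument. step_arm: Moves the arm, as the interface text tells. Scaled input: -1 to 1 covers 20 mm each way for a shift and 0.08 rad each way for a turn. Its arguments: {"type":"object","properties":{"rows":{"type":"array","items":{"type":"array","items":{"type":"number","minimum":-1,"maximum":1}}}},"required":["rows"]}

```bash
mkdir -p pics
cat > h.py <<'E'
from cell import robot,get_image,workorder,recognise,masks_of,place_of
import numpy as np,cv2
def save(cam,fn,box=None,s=1):
    d=get_image(cam);f=d["frame"]
    if box: f=f[box[1]:box[3],box[0]:box[2]]
    f=cv2.resize(f,None,fx=s,fy=s,interpolation=cv2.INTER_CUBIC)
    cv2.imwrite("pics/"+fn,f[:,:,::-1]);return d
def pix(d,p):
    E=np.linalg.inv(d["extrinsics"]);c=E[:3,:3]@np.array(p)+E[:3,3];u=d["camera_matrix"]@c
    return u[:2]/u[2]
def ray(d,uv,z):
    K=np.array(d["camera_matrix"]);E=np.array(d["extrinsics"])
    r=E[:3,:3]@np.linalg.inv(K)@np.array([uv[0],uv[1],1.]);o=E[:3,3]
    return o+r*(z-o[2])/r[2]
E
python3 - <<'E'
from h import *
dt=save("top","t0.png");ds=save("side","s0.png")
for d in(dt,ds): print(np.round(np.array(d["extrinsics"])[:3,3],3))
for n in "flask clamp_unit gas_cell round_stand square_stand long_stand mat bottle window_box wrench".split():
  for c,d in(("top",dt),("side",ds)):
    for r in place_of(n,c)[:3]: print(n,c,round(r["score"],2),np.round(r["centre"],3),np.round(pix(d,r["centre"])))
print(robot.sense())
E
```

```text
[0.451 0.064 0.928]
[ 0.42  -0.963  0.89 ]
flask top 0.85 [0.624 0.344 0.001] [143. 179.]
flask top 0.76 [0.587 0.208 0.009] [209. 199.]
flask top 0.68 [0.452 0.18  0.003] [220. 268.]
flask side 0.9 [ 0.449  0.176 -0.004] [211. 196.]
flask side 0.68 [0.622 0.344 0.   ] [263. 153.]
flask side 0.67 [ 0.415  0.279 -0.001] [195. 175.]
clamp_unit top 0.61 [ 0.475 -0.02   0.006] [323. 259.]
clamp_unit side 0.89 [ 0.475 -0.016  0.008] [228. 239.]
gas_cell top 0.69 [ 0.55  -0.197  0.008] [413. 223.]
gas_cell top 0.33 [ 0.744 -0.244 -0.002] [434. 130.]
gas_cell side 0.71 [ 0.554 -0.202  0.011] [274. 290.]
round_stand top 0.61 [ 0.551 -0.198 -0.   ] [413. 223.]
round_stand side 0.68 [ 0.548 -0.192 -0.004] [271. 291.]
square_stand top 0.88 [ 0.583  0.217 -0.001] [205. 201.]
square_stand side 0.83 [0.583 0.215 0.   ] [257. 180.]
long_stand top 0.61 [ 0.47  -0.026  0.001] [326. 262.]
long_stand side 0.63 [ 0.473 -0.015 -0.003] [228. 242.]
mat top 0.89 [ 0.666 -0.025  0.002] [327. 164.]
bottle top 0.66 [ 0.407  0.282 -0.002] [167. 290.]
bottle side 0.98 [ 0.416  0.279 -0.002] [196. 175.]
window_bo
[... 263 characters left out ...]
s': 1.1, 'qpos': array([-1.44608669e+00,  3.58799755e-01,  1.51038430e+00,  1.38536085e-05,
        1.27248979e+00, -1.15111896e-01]), 'joint_velocities': array([ 2.14134086e-03, -6.44977386e-04, -1.92171372e-04, -9.37102314e-05,
        7.03791072e-05,  8.97010176e-04]), 'effort': array([ 2.53334816e-03, -5.27597773e+01, -2.79051286e+01,  1.60974887e-04,
        1.71582502e-03,  2.09811833e-05]), 'tool_pos': array([ 0.1425059 , -0.58281377,  0.23127291]), 'tool_rot': array([-3.11895396e+00, -3.75792602e-01, -2.01871279e-05]), 'ft_force': array([0.40099994, 0.18226238, 0.90898389]), 'torque': array([ 0.02982005, -0.02958779, -0.02245066]), 'grip_force': 0.0, 'finger_gap': 1.0001758220231265}
```

View pics/t0.png

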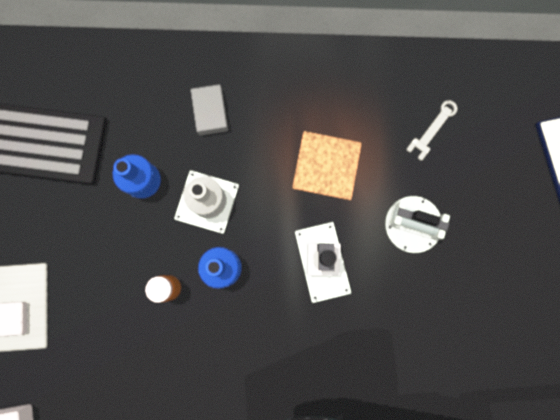

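View pics/s0.png

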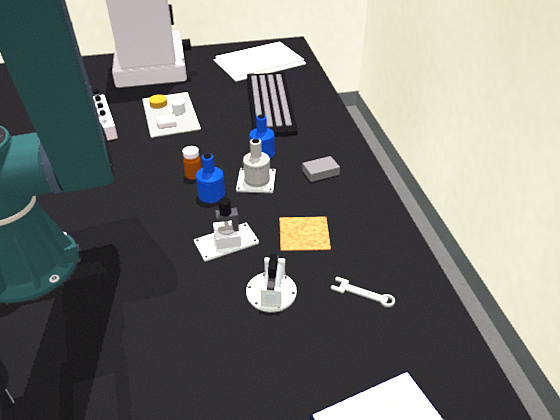

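The top view shows three flask-like things: the steel flask at (205,197) on the square plate, and blue ones at (137,176) and (220,268), which I rule out by colour. The clamp unit is on the oblong plate at (326,262), the gas cell is on the round plate at (415,223), and the mat at (327,165) is empty.

Run:
```python
from h import *
d=save("top","c0.png",(170,130,460,310),2.7)
f=d["frame"]
def m(n):
    r=masks_of(n,"top"); return r[0]["pixels"] if r else None
def rect(mask,z):
    ys,xs=np.nonzero(mask); P=np.array([ray(d,(x,y),z)[:2] for x,y in zip(xs,ys)],np.float32)
    (c,wh,a)=cv2.minAreaRect(P); return np.round(c,4),np.round(wh,3),round(a,1)
for n,z in(("round_stand",.008),("square_stand",.008),("long_stand",.008),("mat",.004)):
    k=m(n); print(n,rect(k,z) if k is not None else None)
k=m("gas_cell")
if k is not None:
    print("cell",rect(k,.06))
    g=cv2.cvtColor(f,cv2.COLOR_RGB2GRAY); 
    dark=((g<70)&k).astype(np.uint8); ys,xs=np.nonzero(dark); print("dark",len(xs),rect(dark,.098),xs.min(),xs.max(),ys.min(),ys.max())
for n in("clamp_unit","flask"):
    for r in masks_of(n,"top")[:3]:
        ys,xs=np.nonzero(r["pixels"]); print(n,r["score"],xs.min(),xs.max(),ys.min(),ys.max(),f[r["pixels"]].mean(0))
```

```text
round_stand (array([ 0.5486, -0.192 ]), array([0.101, 0.109]), 82.9)
square_stand (array([0.5806, 0.2129]), array([0.1  , 0.102]), 75.1)
long_stand (array([ 0.4699, -0.019 ]), array([0.139, 0.077]), 14.4)
mat (array([ 0.6633, -0.0248]), array([0.119, 0.119]), 80.2)
cell (array([ 0.5489, -0.1913]), array([0.107, 0.051]), 74.5)
dark 240 (array([ 0.5502, -0.1927]), array([0.048, 0.017]), 74.2) 412 439 211 225
clamp_unit 0.85 307 339 243 275 [180.27865797 178.69338304 177.19478099]
flask 0.97 184 226 176 219 [202.01431493 200.62781186 192.87661895]
flask 0.73 113 159 155 198 [ 52.24118024  90.71199487 174.58755613]
flask 0.59 199 240 248 287 [ 61.18526955 105.1602126  199.61883068]
```

View pics/c0.png

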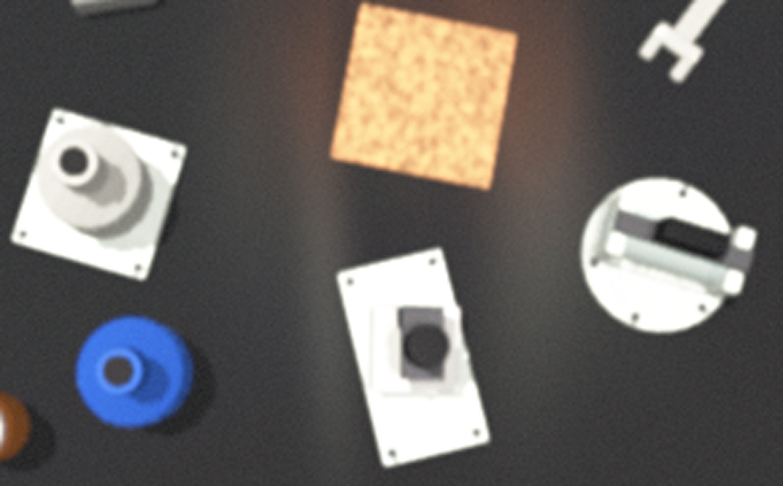

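The crop confirms the grey flask at full-frame (198,190) as the right one. Its blue look-alike is at crop (120,370). The knob is at (328,258), and the gas cell's grip at crop (690,237) has its axis about 75° from world x.

Run:
```python
from h import *
d=get_image("top")
for n,uv,z in(("round",(414.1,224.4),.008),("neck",(197.8,190),.134),("knob",(328.1,257.8),.13),("grip",(170+693/2.7,130+236/2.7),.098)): print(n,np.round(ray(d,uv,z),4))
```

```text
round [ 0.5478 -0.198   0.008 ]
neck [0.583  0.2083 0.134 ]
knob [ 0.474  -0.0172  0.13  ]
grip [ 0.5515 -0.1949  0.098 ]
```

Request:
step_arm:
  rows:
    - [1,0.95,0,0,0,0.65,1]
    - [1,0.95,0,0,0,0.65,1]
    - [1,0.95,0,0,0,0.65,1]
    - [1,0.95,0,0,0,0.65,1]
    - [1,0.95,0,0,0,0.65,1]
    - [1,0.95,0,0,0,0.65,1]
    - [1,0.95,0,0,0,0.65,1]
    - [1,0.95,0,0,0,0.65,1]
    - [1,0.95,0,0,0,0.65,1]
    - [1,0.95,0,0,0,0.65,1]
    - [1,0.95,0,0,0,0.65,1]
    - [1,0.95,0,0,0,0.65,1]
    - [1,0.95,0,0,0,0.65,1]
    - [1,0.95,0,0,0,0.65,1]
    - [1,0.95,0,0,0,0.65,1]
    - [1,0.95,0,0,0,0.65,1]
    - [1,0.95,0,0,0,0.65,1]
    - [1,0.95,0,0,0,0.65,1]
    - [1,0.95,0,0,0,0.65,1]
    - [0,0,0,0,0,0,1]

```text
time_s: 3.22
tool_pos: [0.5258, -0.2188, 0.2314]
tool_rot: [2.563, 1.816, 0.004]
ft_force: [1.4, -0.2, -0.1]
finger_gap: 1.004
grip_force: 0.0
```

Request:
step_arm:
  rows:
    - [0.63,0.63,0,0,0,0.85,1]
    - [0.63,0.63,-0.5,0,0,0,1]
    - [0,0,-1,0,0,0,1]
    - [0,0,-1,0,0,0,1]
    - [0,0,-1,0,0,0,1]
    - [0,0,-1,0,0,0,1]
    - [0,0,-1,0,0,0,1]
    - [0,0,0,0,0,0,1]
    - [0,0,0,0,0,0,1]

```text
time_s: 3.97
tool_pos: [0.5466, -0.1965, 0.1206]
tool_rot: [-2.503, -1.894, 0.002]
ft_force: [0.2, 0.1, 0.3]
finger_gap: 0.998
grip_force: 0.0
```

```bash
python3 -c "
from h import *
save('side','s1.png',(200,180,380,330),4)"
```

```text
(no output)
```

View pics/s1.png

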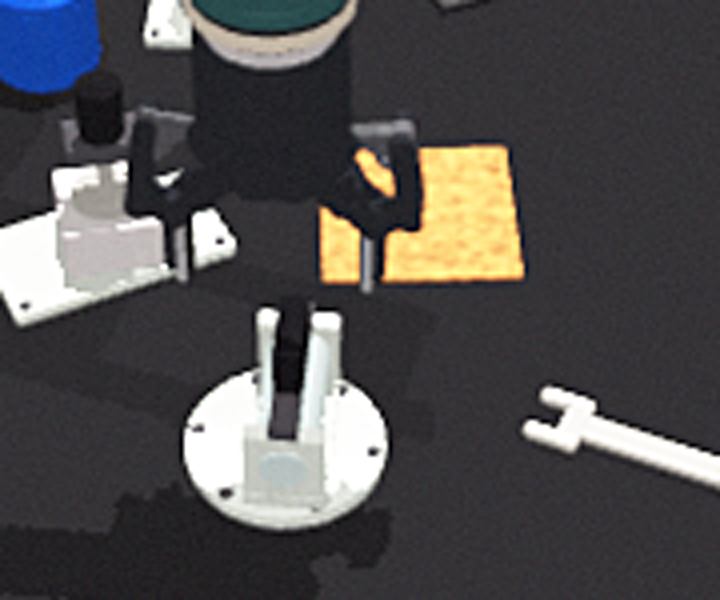

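The side crop shows the open gripper centred over the cell's grip (fingertips at (180,280) and (367,288), grip at (293,330)). It looks clear to descend.

Request:
step_arm:
  rows:
    - [0.22,0.15,-0.5,0,0,0,1]
    - [0,0,-0.7,0,0,0,1]
    - [0,0,-0.7,0,0,0,1]
    - [0,0,-0.7,0,0,0,1]
    - [0,0,0,0,0,0,1]
    - [0,0,0,0,0,0,1]

```text
time_s: 4.52
tool_pos: [0.5523, -0.1935, 0.0694]
tool_rot: [-2.505, -1.896, 0.0]
ft_force: [-0.2, 0.0, 0.8]
finger_gap: 1.002
grip_force: 0.0
```

Request:
step_arm:
  rows:
    - [0,0,0,0,0,0,0]
    - [0,0,0,0,0,0,0]
    - [0,0,0,0,0,0,0]
    - [0,0,0,0,0,0,0]
    - [0,0,0,0,0,0,0]
    - [0,0,0,0,0,0,0]
    - [0,0,0,0,0,0,0]
    - [0,0,0,0,0,0,0]
    - [0,0,0,0,0,0,0]

```text
time_s: 5.27
tool_pos: [0.5526, -0.1938, 0.0696]
tool_rot: [2.504, 1.896, 0.001]
ft_force: [0.5, 0.2, 2.1]
finger_gap: 0.175
grip_force: 61.4
```

Request:
step_arm:
  rows:
    - [0,0,0.5,0,0,0,0]
    - [0,0,1,0,0,0,0]
    - [0,0,1,0,0,0,0]
    - [0.4,0.62,0,0,0,-0.95,0]
    - [0.4,0.62,0,0,0,-0.95,0]
    - [0.4,0.62,0,0,0,-0.95,0]
    - [0.4,0.62,0,0,0,-0.95,0]
    - [0.4,0.62,0,0,0,-0.95,0]
    - [0.4,0.62,0,0,0,-0.95,0]
    - [0.4,0.62,0,0,0,-0.95,0]
    - [0.4,0.62,0,0,0,-0.95,0]
    - [0.4,0.62,0,0,0,-0.95,0]
    - [0.4,0.62,0,0,0,-0.95,0]
    - [0.4,0.62,0,0,0,-0.95,0]
    - [0.4,0.62,0,0,0,-0.95,0]
    - [0.4,0.62,0,0,0,-0.95,0]
    - [0.2,0.3,0,0,0,-0.7,0]
    - [0,0,0,0,0,0,0]
    - [0,0,0,0,0,0,0]

```text
time_s: 6.85
tool_pos: [0.6592, -0.0261, 0.1189]
tool_rot: [-3.116, -0.399, 0.003]
ft_force: [-0.5, 0.3, -3.2]
finger_gap: 0.174
grip_force: 60.4
```

```bash
python3 -c "
from h import *
save('side','s2.png',(200,130,380,280),3)"
```

```text
(no output)
```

View pics/s2.png

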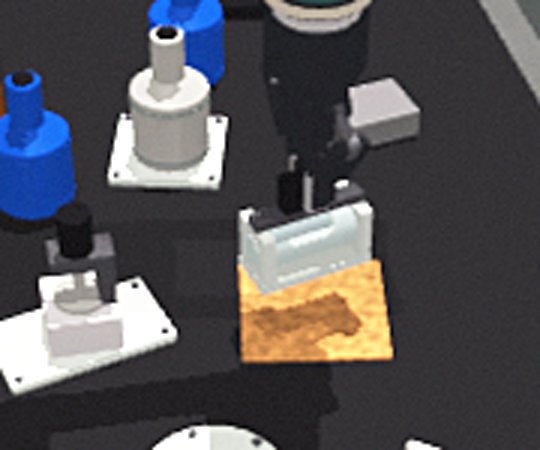

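The cell hangs level over the mat in the crop (about (305,240)), with yaw −75.4° as planned. Now lowering it.

Request:
step_arm:
  rows:
    - [0.2,0,-0.7,0,0,0,0]
    - [0,0,-0.7,0,0,0,0]
    - [0,0,-0.7,0,0,0,0]
    - [0,0,-0.3,0,0,0,0]
    - [0,0,-0.15,0,0,0,0]
    - [0,0,0,0,0,0,0]
    - [0,0,0,0,0,0,0]

```text
time_s: 7.48
tool_pos: [0.6643, -0.0267, 0.0684]
tool_rot: [-3.117, -0.394, -0.0]
ft_force: [0.4, 0.1, -2.7]
finger_gap: 0.174
grip_force: 60.3
```

Request:
step_arm:
  rows:
    - [0,0,-0.12,0,0,0,0]
    - [0,0,-0.03,0,0,0,0]
    - [0,0,0,0,0,0,0]
    - [0,0,0,0,0,0,0.5]
    - [0,0,0,0,0,0,1]
    - [0,0,0,0,0,0,1]
    - [0,0,0,0,0,0,1]
    - [0,0,0.5,0,0,0,1]
    - [0,0,1,0,0,0,1]
    - [0,0,1,0,0,0,1]
    - [0,0,1,0,0,0,1]
    - [0,0,1,0,0,0,1]
    - [0,0,1,0,0,0,1]
    - [0,0,1,0,0,0,1]

```text
time_s: 8.65
tool_pos: [0.6641, -0.0264, 0.1973]
tool_rot: [3.117, 0.394, 0.001]
ft_force: [0.2, 0.0, -0.6]
finger_gap: 0.998
grip_force: 0.0
```

Request:
step_arm:
  rows:
    - [-0.3,0.9,0,0,0,0,1]
    - [-0.3,0.9,0,0,0,0,1]
    - [-0.3,0.9,0,0,0,0,1]
    - [-0.3,0.9,0,0,0,0,1]
    - [-0.3,0.9,0,0,0,0,1]
    - [-0.3,0.9,0,0,0,0,1]
    - [-0.3,0.9,0,0,0,0,1]
    - [-0.3,0.9,0,0,0,0,1]
    - [-0.3,0.9,0,0,0,0,1]
    - [-0.3,0.9,0,0,0,0,1]
    - [-0.3,0.9,0,0,0,0,1]
    - [-0.3,0.9,0,0,0,0,1]
    - [-0.3,0.9,0,0,0,0,1]
    - [0,0,0,0,0,0,1]
    - [0,0,0,0,0,0,1]

```text
time_s: 9.9
tool_pos: [0.586, 0.2083, 0.1961]
tool_rot: [3.116, 0.397, 0.001]
ft_force: [-0.2, -0.0, -0.1]
finger_gap: 1.0
grip_force: 0.0
```

Request:
step_arm:
  rows:
    - [-0.15,0,-1,0,0,0,1]
    - [0,0,-1,0,0,0,1]
    - [0,0,-1,0,0,0,1]
    - [0,0,-0.9,0,0,0,1]
    - [0,0,-0.85,0,0,0,1]
    - [0,0,0,0,0,0,1]
    - [0,0,0,0,0,0,1]
    - [0,0,0,0,0,0,0]
    - [0,0,0,0,0,0,0]
    - [0,0,0,0,0,0,0]
    - [0,0,0,0,0,0,0]
    - [0,0,0,0,0,0,0]
    - [0,0,0,0,0,0,0]
    - [0,0,0,0,0,0,0]

```text
time_s: 11.07
tool_pos: [0.5836, 0.2083, 0.1013]
tool_rot: [-3.116, -0.394, -0.002]
ft_force: [-2.4, 2.1, 7.0]
finger_gap: 0.34
grip_force: 59.4
```

Run:
```python
from h import *
d=get_image("side")
for n in("flask","gas_cell","clamp_unit","round_stand"):
  for c in("side","top"):
    get_image(c)
    for r in place_of(n,c)[:2]: print(n,c,round(r["score"],2),np.round(r["centre"],3))
```

```text
flask side 0.93 [0.585 0.208 0.006]
flask side 0.77 [ 0.452  0.178 -0.003]
flask top 0.71 [0.456 0.179 0.002]
flask top 0.71 [0.62  0.343 0.002]
gas_cell side 0.71 [ 0.664 -0.033  0.002]
gas_cell top 0.91 [ 0.661 -0.026  0.008]
clamp_unit top 0.61 [ 0.472 -0.019  0.005]
round_stand side 0.75 [ 0.548 -0.193 -0.005]
round_stand side 0.25 [0.587 0.208 0.006]
round_stand top 0.75 [ 0.548 -0.196  0.001]
```

Run:
```python
from h import *
d=get_image("top")
for n,z in(("round_stand",.008),("square_stand",.008)):
    k=masks_of(n,"top")[0]["pixels"]; ys,xs=np.nonzero(k)
    P=np.array([ray(d,(x,y),z)[:2] for x,y in zip(xs,ys)],np.float32)
    print(n,cv2.minEnclosingCircle(P),P.mean(0),P.min(0),P.max(0),cv2.minAreaRect(P))
```

```text
round_stand ((0.5473379492759705, -0.19634748995304108), 0.057203471660614014) [ 0.5477353  -0.19625163] [ 0.4916126  -0.25304088] [ 0.6044818  -0.14255682] ((0.5475579500198364, -0.19524165987968445), (0.1109314113855362, 0.11113790422677994), 45.268348693847656)
square_stand ((0.5700526833534241, 0.16962692141532898), 0.04970880597829819) [0.5699412  0.17307976] [0.52183896 0.15362523] [0.6182664  0.19254428] ((0.5712567567825317, 0.17456093430519104), (0.025399480015039444, 0.099217489361763), 76.28634643554688)
```

Request:
step_arm:
  rows:
    - [0,0,0.5,0,0,0,0]
    - [0,0,0.9,0,0,0,0]
    - [0,0,0.9,0,0,0,0]
    - [0,0,0.9,0,0,0,0]
    - [0,0,0.9,0,0,0,0]
    - [0,0,0.9,0,0,0,0]
    - [0,0,0.9,0,0,0,0]
    - [0,0,0.9,0,0,0,0]
    - [0,0,0,0,0,0,0]

```text
time_s: 12.82
tool_pos: [0.5846, 0.2077, 0.2397]
tool_rot: [-3.117, -0.395, -0.008]
ft_force: [1.2, 0.2, -4.8]
finger_gap: 0.335
grip_force: 60.2
```

Request:
step_arm:
  rows:
    - [0,-0.4,0,0,0,0,0]
    - [-0.09,-0.9,0,0,0,0,0]
    - [-0.09,-0.9,0,0,0,0,0]
    - [-0.09,-0.9,0,0,0,0,0]
    - [-0.09,-0.9,0,0,0,0,0]
    - [-0.09,-0.9,0,0,0,0,0]
    - [-0.09,-0.9,0,0,0,0,0]
    - [-0.09,-0.9,0,0,0,0,0]
    - [-0.09,-0.9,0,0,0,0,0]
    - [-0.09,-0.9,0,0,0,0,0]
    - [-0.09,-0.9,0,0,0,0,0]
    - [-0.09,-0.9,0,0,0,0,0]
    - [-0.09,-0.9,0,0,0,0,0]
    - [-0.09,-0.9,0,0,0,0,0]
    - [-0.09,-0.9,0,0,0,0,0]
    - [-0.09,-0.9,0,0,0,0,0]
    - [-0.09,-0.9,0,0,0,0,0]
    - [-0.09,-0.9,0,0,0,0,0]
    - [-0.09,-0.9,0,0,0,0,0]
    - [-0.09,-0.9,0,0,0,0,0]

```text
time_s: 14.48
tool_pos: [0.5468, -0.1433, 0.234]
tool_rot: [-3.115, -0.394, 0.006]
ft_force: [0.2, -0.0, -5.3]
finger_gap: 0.335
grip_force: 60.1
```

Request:
step_arm:
  rows:
    - [0,-0.9,0,0,0,0,0]
    - [0,-0.9,0,0,0,0,0]
    - [0,-0.4,0,0,0,0,0]
    - [0,0,0,0,0,0,0]
    - [0,0,0,0,0,0,0]
    - [0,0,0,0,0,0,0]

```text
time_s: 14.98
tool_pos: [0.5482, -0.1853, 0.2354]
tool_rot: [-3.115, -0.394, 0.002]
ft_force: [0.4, -0.1, -6.0]
finger_gap: 0.337
grip_force: 60.3
```

Run:
```python
from h import *
d=save('side','s3.png',(180,130,400,330),3)
s=robot.sense();print(s['tool_pos'],s['tool_rot'])
for r in place_of("flask","side")[:3]: print(r["score"],np.round(r["centre"],3))
```

```text
[ 0.54838187 -0.18522682  0.23569449] [-3.11521016e+00 -3.95279770e-01  1.63259352e-03]
0.82 [ 0.55  -0.186  0.139]
0.81 [ 0.451  0.175 -0.002]
0.19 [0.77  0.214 0.004]
```

View pics/s3.png

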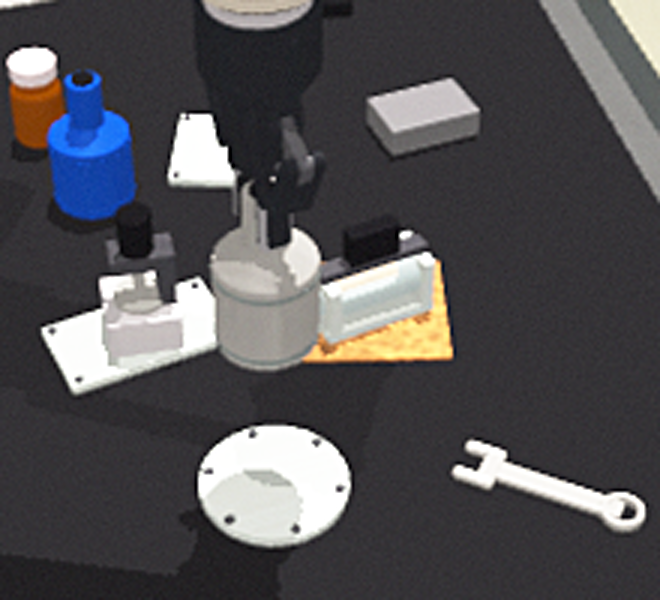

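The flask hangs upright from the gripper at crop (265,300). The round plate at (275,485) is clear, so I lower the flask onto it.

Request:
step_arm:
  rows:
    - [0,-0.55,0,0,0,0,0]
    - [0,0,-1,0,0,0,0]
    - [0,0,-1,0,0,0,0]
    - [0,0,-1,0,0,0,0]
    - [0,0,-1,0,0,0,0]
    - [0,0,-1,0,0,0,0]
    - [0,0,-0.9,0,0,0,0]
    - [0,0,-0.4,0,0,0,0]
    - [0,0,-0.1,0,0,0,0]
    - [0,0,0,0,0,0,0]
    - [0,0,0,0,0,0,0]

```text
time_s: 16.0
tool_pos: [0.5498, -0.1978, 0.1093]
tool_rot: [3.116, 0.395, 0.002]
ft_force: [-0.0, -0.1, -4.7]
finger_gap: 0.335
grip_force: 60.5
```

Request:
step_arm:
  rows:
    - [-0.1,0.08,-0.2,0,0,0,0]
    - [0,0,-0.15,0,0,0,0]
    - [0,0,-0.08,0,0,0,0]
    - [0,0,0,0,0,0,0]
    - [0,0,0,0,0,0,0]

```text
time_s: 16.42
tool_pos: [0.5473, -0.1957, 0.1012]
tool_rot: [3.116, 0.395, 0.002]
ft_force: [-2.3, 2.1, 4.8]
finger_gap: 0.334
grip_force: 61.6
```

Request:
step_arm:
  rows:
    - [0,0,0,0,0,0,0.6]
    - [0,0,0,0,0,0,1]
    - [0,0,0,0,0,0,1]
    - [0,0,0,0,0,0,1]
    - [0,0,0,0,0,0,1]
    - [0,0,1,0,0,0,1]
    - [0,0,1,0,0,0,1]
    - [0,0,1,0,0,0,1]
    - [0,0,1,0,0,0,1]
    - [0,0,1,0,0,0,1]

```text
time_s: 17.25
tool_pos: [0.5468, -0.1958, 0.2005]
tool_rot: [-3.117, -0.394, 0.0]
ft_force: [0.3, -0.9, -0.7]
finger_gap: 1.001
grip_force: 0.0
```

Request:
step_arm:
  rows:
    - [-0.37,0.9,0,0,0,0,1]
    - [-0.37,0.9,0,0,0,0,1]
    - [-0.37,0.9,0,0,0,0,1]
    - [-0.37,0.9,0,0,0,0,1]
    - [-0.37,0.9,0,0,0,0,1]
    - [-0.37,0.9,0,0,0,0,1]
    - [-0.37,0.9,0,0,0,0,1]
    - [-0.37,0.9,0,0,0,0,1]
    - [-0.37,0.9,0,0,0,0,1]
    - [-0.37,0.9,0,0,0,0,1]
    - [0,0,0,0,0,0,1]
    - [0,0,0,0,0,0,1]
    - [0,0,0,0,0,0,1]

```text
time_s: 18.33
tool_pos: [0.4735, -0.0163, 0.1999]
tool_rot: [3.116, 0.395, 0.001]
ft_force: [1.2, -0.8, 0.2]
finger_gap: 0.999
grip_force: 0.0
```

Run:
```python
from h import *
d=save('side','s4.png',(180,130,400,330),3)
for n in("flask","clamp_unit"):
  for r in place_of(n,"side")[:3]: print(n,r["score"],np.round(r["centre"],3))
```

```text
flask 0.96 [ 0.451  0.176 -0.001]
flask 0.94 [ 0.624  0.344 -0.001]
flask 0.67 [ 0.55  -0.196  0.006]
clamp_unit 0.79 [ 0.473 -0.015  0.009]
```

View pics/s4.png

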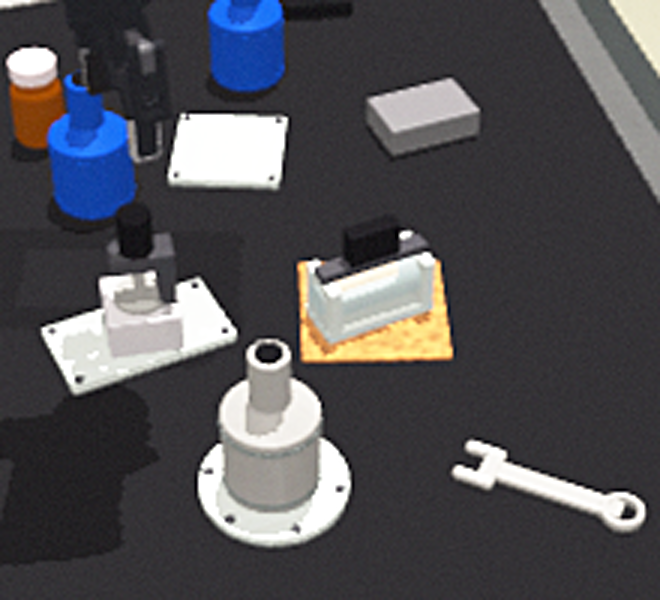

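The flask stands upright in the middle of the round plate (275,485), the cell is on the mat, and the square plate at (230,150) is empty. The tool is over the knob, so I grip the clamp unit next.

Request:
step_arm:
  rows:
    - [0,0,-1,0,0,0,1]
    - [0,0,-1,0,0,0,1]
    - [0,0,-1,0,0,0,1]
    - [0,0,-1,0,0,0,1]
    - [0,0,-0.85,0,0,0,1]
    - [0,0,0,0,0,0,1]
    - [0,0,0,0,0,0,1]
    - [0,0,0,0,0,0,0]
    - [0,0,0,0,0,0,0]
    - [0,0,0,0,0,0,0]
    - [0,0,0,0,0,0,0]
    - [0,0,0,0,0,0,0]
    - [0,0,0,0,0,0,0]
    - [0,0,0,0,0,0,0]

```text
time_s: 19.65
tool_pos: [0.4737, -0.0163, 0.1035]
tool_rot: [3.115, 0.395, 0.003]
ft_force: [0.2, -2.2, 7.6]
finger_gap: 0.306
grip_force: 58.8
```

Request:
step_arm:
  rows:
    - [0,0,0.4,0,0,0,0]
    - [0,0,0.9,0,0,0,0]
    - [0,0,0.9,0,0,0,0]
    - [0,0,0.9,0,0,0,0]
    - [0,0,0.9,0,0,0,0]
    - [0,0,0.9,0,0,0,0]
    - [0,0,0.9,0,0,0,0]
    - [0,0,0.9,0,0,0,0]
    - [0,0,0,0,0,0,0]

```text
time_s: 20.4
tool_pos: [0.4742, -0.0158, 0.2395]
tool_rot: [3.116, 0.395, 0.007]
ft_force: [2.2, -0.5, -6.2]
finger_gap: 0.305
grip_force: 59.9
```

Run:
```python
from h import *
d=get_image("side")
for n in("clamp_unit","square_stand","long_stand"):
  for r in place_of(n,"side")[:2]: print(n,r["score"],np.round(r["centre"],3))
d=get_image("top")
for n,z in(("square_stand",.008),("long_stand",.008)):
  for r in masks_of(n,"top")[:1]:
    ys,xs=np.nonzero(r["pixels"]); P=np.array([ray(d,(x,y),z)[:2] for x,y in zip(xs,ys)],np.float32)
    print(n,cv2.minAreaRect(P))
print(robot.sense()['tool_pos'])
```

```text
clamp_unit 0.56 [ 0.475 -0.018  0.148]
square_stand 0.69 [0.581 0.213 0.001]
long_stand 0.65 [ 0.474 -0.016 -0.001]
square_stand ((0.5815310478210449, 0.21291960775852203), (0.10212338715791702, 0.10158371925354004), 75.92242431640625)
[ 0.47183602 -0.01557972  0.235319  ]
```

Request:
step_arm:
  rows:
    - [0.4,0.4,0,0,0,0,0]
    - [0.39,0.82,0,0,0,0,0]
    - [0.39,0.82,0,0,0,0,0]
    - [0.39,0.82,0,0,0,0,0]
    - [0.39,0.82,0,0,0,0,0]
    - [0.39,0.82,0,0,0,0,0]
    - [0.39,0.82,0,0,0,0,0]
    - [0.39,0.82,0,0,0,0,0]
    - [0.39,0.82,0,0,0,0,0]
    - [0.39,0.82,0,0,0,0,0]
    - [0.39,0.82,0,0,0,0,0]
    - [0.39,0.82,0,0,0,0,0]
    - [0.39,0.82,0,0,0,0,0]
    - [0.39,0.82,0,0,0,0,0]
    - [0,0.4,0,0,0,0,0]
    - [0,0,0,0,0,0,0]
    - [0,0,0,0,0,0,0]
    - [0,0,0,0,0,0,0]

```text
time_s: 22.25
tool_pos: [0.5815, 0.2127, 0.2361]
tool_rot: [3.116, 0.394, -0.002]
ft_force: [-0.7, 0.2, -5.2]
finger_gap: 0.31
grip_force: 59.8
```

Run:
```python
from h import *
d=get_image("side")
for r in place_of("clamp_unit","side")[:2]: print(r["score"],np.round(r["centre"],3))
d=get_image("top")
for r in place_of("gas_cell","top")[:1]: print("cell",r["centre"])
for n,z in(("gas_cell",.056),("long_stand",.008)):
  for r in masks_of(n,"top")[:1]:
    ys,xs=np.nonzero(r["pixels"]); P=np.array([ray(d,(x,y),z)[:2] for x,y in zip(xs,ys)],np.float32)
    print(n,cv2.minAreaRect(P))
    if n=="gas_cell":
      g=cv2.cvtColor(d["frame"],cv2.COLOR_RGB2GRAY)
      for t in(40,55,70):
        ys,xs=np.nonzero(r["pixels"]&(g<t)); P=np.array([ray(d,(x,y),.094)[:2] for x,y in zip(xs,ys)],np.float32)
        print("dark",t,len(xs),cv2.minAreaRect(P) if len(xs) else 0)
print(robot.sense()['tool_pos'])
```

```text
0.69 [0.582 0.213 0.142]
0.49 [ 0.415  0.282 -0.001]
cell [0.6591, -0.0266, 0.0053]
gas_cell ((0.6552634239196777, -0.024005327373743057), (0.10338493436574936, 0.04972520470619202), 15.020994186401367)
dark 40 0 0
dark 55 0 0
dark 70 40 ((0.6500476002693176, -0.021123822778463364), (0.03692064434289932, 0.011312820017337799), 32.42337417602539)
long_stand ((0.4697882831096649, -0.018036000430583954), (0.1400468647480011, 0.07693403959274292), 15.213953971862793)
[0.58223473 0.2128125  0.236826  ]
```

Request:
step_arm:
  rows:
    - [0,0,-1,0,0,0,0]
    - [0,0,-1,0,0,0,0]
    - [0,0,-1,0,0,0,0]
    - [0,0,-1,0,0,0,0]
    - [0,0,-1,0,0,0,0]
    - [0,0,-0.9,0,0,0,0]
    - [0,0,-0.3,0,0,0,0]
    - [0,0,0,0,0,0,0]
    - [0,0,0,0,0,0,0]
    - [0,0,0,0,0,0,0]

```text
time_s: 23.38
tool_pos: [0.5835, 0.2136, 0.1141]
tool_rot: [-3.116, -0.394, -0.004]
ft_force: [-0.1, 0.0, -5.4]
finger_gap: 0.309
grip_force: 59.8
```

Request:
step_arm:
  rows:
    - [-0.1,0,-0.3,0,0,0,0]
    - [0,0,-0.15,0,0,0,0]
    - [0,0,-0.1,0,0,0,0]
    - [0,0,0,0,0,0,0]
    - [0,0,0,0,0,0,0]

```text
time_s: 23.8
tool_pos: [0.5807, 0.2133, 0.1035]
tool_rot: [3.117, 0.395, 0.002]
ft_force: [-2.1, -1.9, 6.9]
finger_gap: 0.308
grip_force: 61.1
```

Request:
step_arm:
  rows:
    - [0,0,0,0,0,0,0.6]
    - [0,0,0,0,0,0,1]
    - [0,0,0,0,0,0,1]
    - [0,0,0,0,0,0,1]
    - [0,0,0,0,0,0,1]
    - [0,0,1,0,0,0,1]
    - [0,0,1,0,0,0,1]
    - [0,0,1,0,0,0,1]
    - [0,0,1,0,0,0,1]
    - [0,0,1,0,0,0,1]

```text
time_s: 24.63
tool_pos: [0.5802, 0.2134, 0.2025]
tool_rot: [-3.117, -0.394, 0.0]
ft_force: [-0.4, 0.0, 0.7]
finger_gap: 1.004
grip_force: 0.0
```

Run:
```python
from h import *
d=save("top","t5.png",(260,110,400,310),3)
```

```text
(no output)
```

View pics/t5.png

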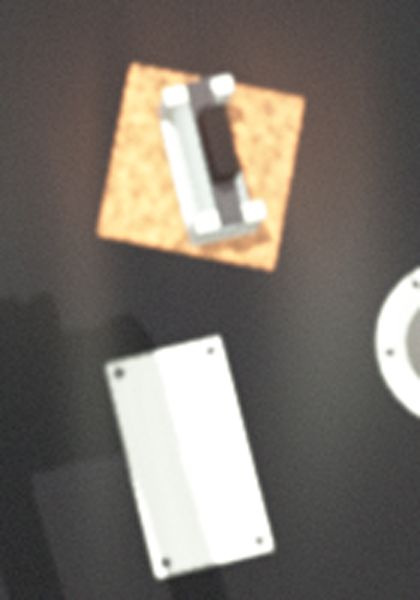

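Run:
```python
from h import *
d=get_image("top")
R=lambda u,v,z: ray(d,(260+u/3,110+v/3),z)
print(R(218,138,.094),R(214.75,151.5,.056),R(189.5,458.25,.008))
a=R(176,94,.056);b=R(207,218,.056);c=R(222,84,.056);e=R(254,210,.056)
for p,q in((a,b),(c,e)): v=p-q; print(np.degrees(np.arctan2(v[1],v[0])),np.hypot(*v[:2]))
```

```text
[ 0.65961699 -0.02646384  0.094     ] [ 0.6602985  -0.02862855  0.056     ] [ 0.4677406 -0.0200998  0.008    ]
14.68934705376234 0.08251633360537843
14.63499043813019 0.08399365920700023
```

Request:
step_arm:
  rows:
    - [0.31,-0.9,0,0,0,0,1]
    - [0.31,-0.9,0,0,0,0,1]
    - [0.31,-0.9,0,0,0,0,1]
    - [0.31,-0.9,0,0,0,0,1]
    - [0.31,-0.9,0,0,0,0,1]
    - [0.31,-0.9,0,0,0,0,1]
    - [0.31,-0.9,0,0,0,0,1]
    - [0.31,-0.9,0,0,0,0,1]
    - [0.31,-0.9,0,0,0,0,1]
    - [0.31,-0.9,0,0,0,0,1]
    - [0.31,-0.9,0,0,0,0,1]
    - [0.31,-0.9,0,0,0,0,1]
    - [0.31,-0.9,0,0,0,0,1]
    - [0,0,0,0,0,0,1]
    - [0,0,0,0,0,0,1]
    - [0,0,0,0,0,0,1]

```text
time_s: 26.07
tool_pos: [0.6602, -0.0201, 0.2007]
tool_rot: [-3.116, -0.394, 0.002]
ft_force: [0.0, 0.2, -0.7]
finger_gap: 0.999
grip_force: 0.0
```

The crop shows the cell lying at 14.7° on the mat, parallel to the empty oblong plate. Its centre is about (0.660, −0.027), so I grip it now.

Request:
step_arm:
  rows:
    - [0,-0.32,-0.5,0,0,0,1]
    - [0,0,-1,0,0,0,1]
    - [0,0,-1,0,0,0,1]
    - [0,0,-1,0,0,0,1]
    - [0,0,-1,0,0,0,1]
    - [0,0,-1,0,0,0,1]
    - [0,0,-0.5,0,0,0,1]
    - [0,0,-0.2,0,0,0,1]
    - [0,0,0,0,0,0,1]
    - [0,0,0,0,0,0,1]
    - [0,0,0,0,0,0,1]

```text
time_s: 26.98
tool_pos: [0.6619, -0.027, 0.0789]
tool_rot: [3.116, 0.395, 0.003]
ft_force: [-0.0, -0.2, 0.3]
finger_gap: 1.0
grip_force: 0.0
```

Request:
step_arm:
  rows:
    - [-0.08,0,-0.4,0,0,0,1]
    - [0,0,-0.2,0,0,0,1]
    - [0,0,0,0,0,0,1]
    - [0,0,0,0,0,0,0]
    - [0,0,0,0,0,0,0]
    - [0,0,0,0,0,0,0]
    - [0,0,0,0,0,0,0]
    - [0,0,0,0,0,0,0]
    - [0,0,0,0,0,0,0]
    - [0,0,0,0,0,0,0]
    - [0,0,0,0,0,0,0]
    - [0,0,0,0,0,0,0]
    - [0,0,0.4,0,0,0,0]
    - [0,0,0.8,0,0,0,0]
    - [0,0,0.8,0,0,0,0]
    - [0,0,0,0,0,0,0]

```text
time_s: 28.32
tool_pos: [0.661, -0.0271, 0.1086]
tool_rot: [3.116, 0.395, 0.006]
ft_force: [1.4, -0.6, -3.0]
finger_gap: 0.172
grip_force: 60.3
```

Request:
step_arm:
  rows:
    - [-0.4,0.04,0,0,0,0,0]
    - [-0.85,0.04,0,0,0,0,0]
    - [-0.85,0.04,0,0,0,0,0]
    - [-0.85,0.04,0,0,0,0,0]
    - [-0.85,0.04,0,0,0,0,0]
    - [-0.85,0.04,0,0,0,0,0]
    - [-0.85,0.04,0,0,0,0,0]
    - [-0.85,0.04,0,0,0,0,0]
    - [-0.85,0.04,0,0,0,0,0]
    - [-0.85,0.04,0,0,0,0,0]
    - [-0.85,0.04,0,0,0,0,0]
    - [-0.6,0.04,0,0,0,0,0]
    - [0,0,0,0,0,0,0]
    - [0,0,0,0,0,0,0]
    - [0,0,0,0,0,0,0]

```text
time_s: 29.57
tool_pos: [0.47, -0.0175, 0.1055]
tool_rot: [3.117, 0.394, 0.001]
ft_force: [-0.5, 0.3, -3.3]
finger_gap: 0.177
grip_force: 60.2
```

Run:
```python
from h import *
d=save('side','s6.png',(170,130,390,330),3)
s=robot.sense();print(s['tool_pos'],s['tool_rot'])
for r in place_of("gas_cell","side")[:1]: print(r["score"],np.round(r["centre"],3))
```

```text
[ 0.47048332 -0.01757648  0.10563972] [3.11650084e+00 3.94294914e-01 2.00908867e-03]
0.57 [ 0.474 -0.023  0.042]
```

View pics/s6.png

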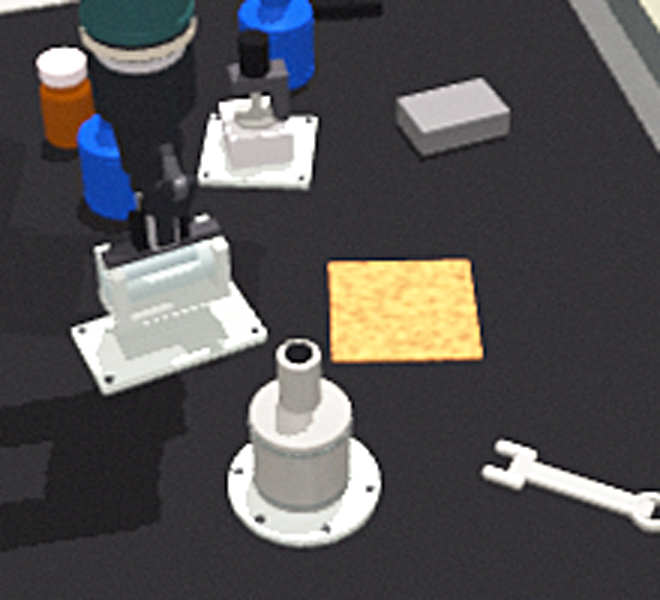

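The cell hangs aligned over the oblong plate (crop (170,285) over (170,335)). The clamp unit stands on the square plate at (258,145). Lowering.

Request:
step_arm:
  rows:
    - [0,0,-0.6,0,0,0,0]
    - [0,0,-0.5,0,0,0,0]
    - [0,0,-0.3,0,0,0,0]
    - [0,0,-0.15,0,0,0,0]
    - [0,0,0,0,0,0,0]
    - [0,0,0,0,0,0,0]

```text
time_s: 30.17
tool_pos: [0.4696, -0.0174, 0.0747]
tool_rot: [-3.117, -0.395, 0.0]
ft_force: [0.7, 0.2, -3.0]
finger_gap: 0.176
grip_force: 60.1
```

Request:
step_arm:
  rows:
    - [0,-0.02,-0.12,0,0,0,0]
    - [0,0,-0.08,0,0,0,0]
    - [0,0,0,0,0,0,0]
    - [0,0,0,0,0,0,0]

```text
time_s: 30.5
tool_pos: [0.4693, -0.0178, 0.0708]
tool_rot: [-3.117, -0.394, -0.0]
ft_force: [0.8, 0.4, -3.1]
finger_gap: 0.174
grip_force: 60.2
```

Request:
step_arm:
  rows:
    - [0,0,-0.06,0,0,0,0]
    - [0,0,-0.04,0,0,0,0]
    - [0,0,0,0,0,0,0]
    - [0,0,0,0,0,0,0]

```text
time_s: 30.83
tool_pos: [0.4696, -0.018, 0.0697]
tool_rot: [3.116, 0.395, 0.001]
ft_force: [-2.7, -0.0, 9.5]
finger_gap: 0.17
grip_force: 62.2
```

Contact. I release, rise and move clear for the check.

Request:
step_arm:
  rows:
    - [0,0,0,0,0,0,0.5]
    - [0,0,0,0,0,0,1]
    - [0,0,0,0,0,0,1]
    - [0,0,0,0,0,0,1]
    - [0,0,0,0,0,0,1]
    - [0,0,0.5,0,0,0,1]
    - [0,0,1,0,0,0,1]
    - [0,0,1,0,0,0,1]
    - [0,0,1,0,0,0,1]
    - [0,0,1,0,0,0,1]
    - [0,0,1,0,0,0,1]
    - [0,0,1,0,0,0,1]
    - [0,0,0,0,0,0,1]

```text
time_s: 31.92
tool_pos: [0.4717, -0.0182, 0.2021]
tool_rot: [3.115, 0.394, 0.01]
ft_force: [0.6, 0.1, -0.2]
finger_gap: 0.999
grip_force: 0.0
```

Request:
step_arm:
  rows:
    - [0.8,0.3,0,0,0,0,1]
    - [0.8,0.3,0,0,0,0,1]
    - [0.8,0.3,0,0,0,0,1]
    - [0.8,0.3,0,0,0,0,1]
    - [0.8,0.3,0,0,0,0,1]
    - [0.8,0.3,0,0,0,0,1]
    - [0.8,0.3,0,0,0,0,1]
    - [0.8,0.3,0,0,0,0,1]
    - [0.8,0.3,0,0,0,0,1]
    - [0.8,0.3,0,0,0,0,1]
    - [0,0,0,0,0,0,1]
    - [0,0,0,0,0,0,1]

```text
time_s: 32.92
tool_pos: [0.6291, 0.0424, 0.1975]
tool_rot: [-3.116, -0.395, 0.003]
ft_force: [-0.5, -0.1, -0.7]
finger_gap: 0.996
grip_force: 0.0
```

Run:
```python
from h import *
save("top","t7.png",(170,130,460,310),2.7)
for n in("flask","clamp_unit","gas_cell","round_stand","square_stand","long_stand"):
  for c in("side","top"):
    get_image(c)
    for r in place_of(n,c)[:3]: print(n,c,round(r["score"],2),np.round(r["centre"],3))
```

```text
flask side 0.94 [0.624 0.346 0.003]
flask side 0.76 [ 0.453  0.176 -0.002]
flask side 0.63 [ 0.55  -0.195  0.004]
flask top 0.86 [0.621 0.345 0.001]
flask top 0.62 [ 0.551 -0.193  0.004]
flask top 0.19 [ 0.766  0.215 -0.001]
clamp_unit side 0.64 [0.58 0.21 0.01]
clamp_unit top 0.66 [0.578 0.211 0.007]
gas_cell side 0.86 [ 0.471 -0.019  0.005]
round_stand side 0.7 [ 0.549 -0.192 -0.006]
round_stand top 0.28 [ 0.747 -0.244 -0.002]
square_stand side 0.95 [0.58  0.213 0.001]
long_stand side 0.95 [ 0.475 -0.014  0.   ]
```

View pics/t7.png

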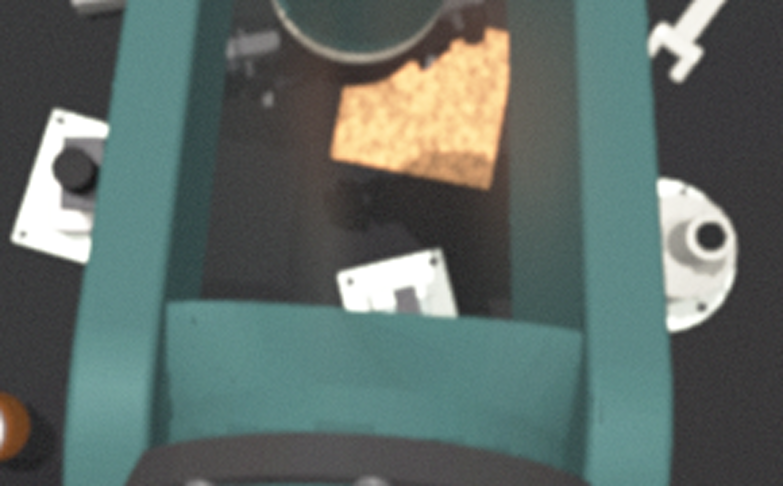

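The arm hides the middle of this top view, but the flask neck (711,236) and the knob (75,170) are both visible. One side look settles the rest.

Run:
```python
from h import *
d=get_image("top")
print(ray(d,(170+711/2.7,130+236/2.7),.134),ray(d,(170+75/2.7,130+170/2.7),.13))
save('side','s8.png',(170,130,390,330),3)
```

```text
[ 0.54744593 -0.19503254  0.134     ] [0.57850731 0.20882031 0.13      ]
```

View pics/s8.png

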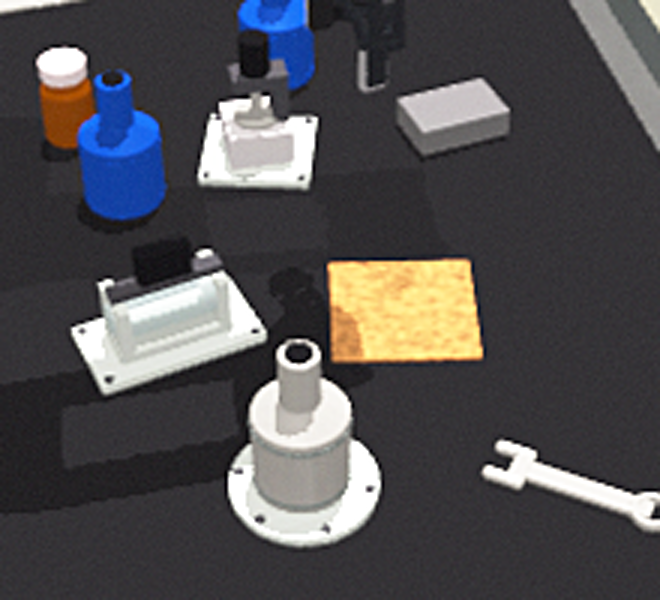

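All three stand upright and centred to within about 5 mm: the flask at (300,455) on the round plate, the clamp unit at (258,140) on the square one, and the cell at (170,310) along the oblong one. The bystanders haven't moved and the gripper is clear.

```bash
python3 -c "
from h import *
print(workorder.hand_in())"
```

```text
the job is handed in; nothing more can be done
None
```

I handed the job in at about 33 s. In the last camera checks the flask (round plate), clamp unit (square plate) and gas cell (lengthwise on the oblong plate) stood upright, within about 5 mm of centre, with the jar, box and wrench unmoved; the hand-in gave no verdict.

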